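# End-of-week test of the lost property stand's earth-leakage breaker

### The job

Do the weekly safety test on the supply unit standing among the found things; its clear cover has already been swung up for you. Press the red test button so that the black lever of the large breaker drops, lift that lever back fully up so that it stays on, then swing the clear cover down gently until it is fully shut. Leave the small blue-levered breaker on and do not shift the found things.

Things in the scene. Friction and masses are not known exactly. Their poses are not given: they have to be found in the camera images.
- supply_unit: White sloping-front steel supply unit, fixed to the stand, 220 deep (its x) x 300 wide (its y) x 115 mm high. Origin: centre of its underside; x points from its front to its back, y to its left (seen from the robot), z up. Its grey face starts at the front edge (x -110, z 35 mm) and rises to the back at 25 degrees over 190 mm; a level top 48 mm deep follows.
- face_origin (a point): Middle of the face's front edge. Its x axis points up the slope, y to the unit's left, z out of the face. Places on the face are given as u, v, w: mm along these x, y, z from this point.
- large_breaker (a point): Middle of the large breaker's front (u 92, v 75, w 6): white case 125 (up the slope) x 90 mm, standing 6 mm proud of the face. It holds the red test button, low on its left, and the black lever. Axes as face_origin.
- small_breaker (a point): Middle of the small breaker's front (u 92, v 0, w 6): white case 85 (up the slope) x 36 mm, 6 mm proud, with a blue lever. Axes as face_origin. Two mains sockets (v -98) lie farther right, outside the cover.
- test_button (a joint): Travel of the red round test button, 16 mm across, in m: 0 out, 0.006 fully in; it moves straight into the face and springs back. The breaker trips at about 0.0042; it takes about 4 to 5 N.
- test_button_top (a point): Centre of the test button's top, at u 42, v 103, w 13 mm on the face when out (7 mm proud of the breaker's case). Its z axis is the face's normal, its x axis points up the slope, its y axis is the unit's y.
- rcd_lever (a joint): Angle of the large breaker's black lever in rad: 0 up (on, leaning 0.5 rad up the slope from the face's normal), 1.0 dropped (off, leaning 0.5 rad down the slope). An over-centre spring drives it to 0 below about 0.25 and to 1.0 above it, with up to 0.09 N m (about 2 N at its end); it must be lifted from 1.0 past 0.25 to stay up.
- rcd_lever_tip (a point): Middle of the black lever's free end. The lever is a paddle 32 wide (along y) x 11 mm thick, with a white stripe near its end; it turns about an axis along y at u 85, v 75, w -16; its end lies 56 mm from that axis and stands 33 mm off the face (27 mm off the case) in either end position: at u 112 when up, u 58 when dropped.
- cover (a joint): Angle of the clear cover in rad: 0 fully shut over both breakers, 2.0 fully open (standing upright). Starts between 1.7 and 1.98. A stiff friction hinge holds it wherever it is left; it takes about 0.15 to 0.5 N m to move.
- cover_hinge (a point): Point on the cover's hinge axis, mid-width, at u 182, v 45, w 4; the axis runs along the unit's y. This frame turns with the cover: -x points from the hinge to the cover's free edge, z out through its outer side. Shut, x points up the slope; opening swings the free edge up and to the back.
- cover_edge (a point): Middle of the cover's free edge on its outer side: 160 mm from the hinge along -x and 46 mm along z of cover_hinge. The cover is a clear box 160 long x 180 wide (along y) x 46 mm deep, walls 3 mm, open towards the breakers, with grey edges and a pull tab (60 wide, 6 thick, 15 mm long) on its free edge. While it is up, its flat outer side faces the back and can be pushed from there.
- small_lever (a joint): Angle of the small breaker's blue lever in rad: 0 up (on), 1.0 down (off). It is up and must stay up.
- small_lever_tip (a point): Middle of the free end of the blue lever, 26 wide x 11 mm thick, end 46 mm from its axis at u 92, v 0, w -16 mm; 46 mm of free space lies between it and the black lever.
- tractor: Blue die-cast toy tractor, 128 x 68 x 85 mm high, on the unit's left. Origin: centre of its underside.
- phone: Chunky yellow toy telephone, 130 x 166 x 95 mm high, on the unit's right. Origin: centre of its underside.
- hair_clip: Silver hair clip, 85 x 16 x 15 mm high, lying in front of the unit. Origin: centre of its underside.
- dish: Fixed steel dish, 100 mm across and 22 mm high, far on the unit's left. Origin: centre of its underside.
- marble_center (a point): Centre of the green glass marble, 35 mm across, lying in the dish.
- bottle: Blue drinking bottle, 66 mm across, 170 mm tall, standing far on the unit's right. Origin: centre of its underside.
- glasses_case: Black glasses case, 62 x 160 x 42 mm high, lying behind the unit. Origin: centre of its underside.

How it is judged:
On the way, in this order (a step that is already met when the one before it is completed fails the run):
1. the red test button is pressed in (value of joint test_button above 0.0035 m).
2. the black lever has dropped (value of joint rcd_lever above 0.85 rad), for 0.2 s.
3. the black lever is lifted back up (value of joint rcd_lever below 0.08 rad), for 0.2 s.
4. the clear cover is shut (value of joint cover below 0.06 rad), for 0.2 s.
At the end, for the whole second after the job is handed in: The black lever is up (within 0.08 rad), the cover is shut (within 0.06 rad, about 10 mm at its free edge), the test button is out and the blue lever is still up (value of joint rcd_lever below 0.08 rad and value of joint cover below 0.06 rad and value of joint test_button below 0.0015 m and value of joint small_lever below 0.1 rad); the robot touches nothing.
It fails at once if the small breaker's blue lever is moved (value of joint small_lever above 0.25 rad).
It fails at once if the cover is slammed (faster than 3 rad/s) (velocity of joint cover below -3 rad/s).
It fails at once if a found thing is shifted by more than 25 mm (distance of any of tractor, phone, hair_clip, marble_center, bottle, glasses_case from where it was at the start of the episode above 0.025 m).
It also fails if it takes over 51 s, if anything falls off the work surface, if the arm or the gripper's body presses on something with over 40 N, if the wrist force passes 120 N, or if a joint passes its speed limit or range.

### The arm

A 6-joint arm with a two-finger parallel gripper is mounted at the origin on the work surface. World frame = base frame: x ahead of the robot, y to its left, z up, the work surface at z = 0. Lengths are in m, angles in rad, forces in N, time in s.
With the tool pointing down it reaches from about 0.225 to 0.875 m from the base axis. Payload 3.4 kg.
Tool frame: the origin (TCP) lies at the very end of the fingers, on their centre line; the grasp point (between the pads) lies 19 mm behind it; z points along the fingers, y is the line along which they close (so a half turn about z gives the same grasp; the last joint's range is limited). The gripper opens to 85 mm and grips with 20 to 120 N. Pads are 22 mm wide; open, the fingers measure 114 mm over their backs; the gripper's body (76 mm by 85 mm) begins 54 mm behind the grasp point. The pads swing forward as they close: fully open they stand 13 mm farther back than shut.
Start: joints at [1.036, 0.276, 1.505, -0, 1.361, -0.121], TCP at [0.231, 0.526, 0.231] pointing down, gripper open.
Joint ranges: [-2.89, 2.89], [-0.75, 2.08], [0.22, 2.7], [-1.18, 4.32], [0.11, 2.71], [-2.7, 2.7]. Speed limits (rad/s): [2.57, 2.57, 3.14, 3.14, 3.14, 3.14].

### API

Orientations are given as a unit quaternion [w, x, y, z].
In Python, from rig import readout, vision, manip gives the robot as it stands.
- The arm moves only by the shell command python3 -m handwheel 'ROWS' [FORCE]. ROWS is JSON, a list of rows, each a list of 3 entries, a list of its own where there are three numbers: the shift along the tool's x, y, z in mm, then the turn, a rotation vector about the tool's x, y, z in units of 6 degrees (1.0 is 6 degrees), then the closure, from -1 (fully open) to 1 (shut), so that 0 is half open. A call has 1 to 20 rows; each row shifts and turns the commanded pose from where the row before left it, along the tool's axes as they then stand; what a row does not reach is not made up. A row lasts 1/8 s, in which the tool goes at most 62.5 mm and 10.7 degrees, less where a joint would pass 70% of its speed; a pose out of reach is approached as far as the arm can. A call is refused whole if a number of a shift passes 62.5 or a number of a turn 1, either way. A call with a gripper value outside its range is refused whole. The fingers move at their own pace and stop on an object; FORCE is the grip in N (left out, the last holds). Time passes only in rows, so rows that do not move let the fingers close. It gives the time, the measured TCP pose, the force, the opening and the grip force at its end, in the units of the state.
- readout.get_state(): the state, without advancing time (a new reading comes with each control period).
- vision.get_image(name): name is "scene" or "top" or "wrist"; returns the picture (480x640x3 uint8, blue, green, red); there is no depth.
- vision.camera_params(name): a dict with "intrinsics" (3x3 intrinsics, pixels), "rvec" (rotation vector, rad) and "tvec" (3), from world to camera coordinates, as OpenCV has them; the wrist camera has in their place "hand_eye" (4x4, takes a point from camera to tool coordinates, whose origin is the TCP and whose axes are the flange's). Camera axes: x right, y down, z forward; pixel columns grow to the right and rows downward; lengths in m; the calibration is good to about 2 mm. A picture is of the moment at which its call begins: read the wrist's pose just before it. camera_params takes no time and is no camera call.
- manip.sign_off(): hands the job in; it is judged then, once.
The state is a dict: "clock": time; "qpos": joint angles; "qd": joint speeds; "effort": joint torques, N m; "position": TCP position; "ee_rot": TCP orientation; "contact_force": force on the tool from outside, world axes, zero at the start; "moment": the same for the moment, N m; "width": finger opening in m; "gripper_force": force on a finger pad.
Only numpy, scipy, OpenCV 4.12 (cv2) and the standard library are available. Lean on these libraries where they do the work, as an engineer would, in place of code of your own. Each camera call takes 0.05 s, during which the arm holds its last target. There are 200 camera calls.

## Working session

There is one attempt and no reset: what is moved stays moved. The work goes in short steps, Python scripts to look and compute and a shell command to move; the robot and the scene stay as the last step left them, time stands still between calls to the robot, and variables do not carry over. Pictures are saved under pics/ and viewed, at most 10 in all, crops included, and the job is handed in when it is done.

```bash
ls; mkdir -p pics; python3 - <<'E'
from rig import readout, vision
import cv2,json
print(readout.get_state())
for n in ["scene","top"]:
    cv2.imwrite(f"pics/{n}0.png",vision.get_image(n)); print(vision.camera_params(n))
print(vision.camera_params("wrist"))
E
```

```text
pics
{'clock': 0.0, 'qpos': array([ 1.03599988e+00,  2.76611864e-01,  1.50614976e+00,  2.47857030e-05,
        1.36072611e+00, -1.21036958e-01]), 'qd': array([ 0.00058558, -0.00035422, -0.00223345,  0.00170299,  0.00137978,
        0.0022067 ]), 'effort': array([-1.58168357e-03, -4.16771543e+01, -2.45800978e+01, -8.65155052e-04,
        1.12753763e-02, -4.56017730e-06]), 'position': array([0.23091824, 0.52600047, 0.23042349]), 'ee_rot': array([-3.16646504e-04,  2.05409633e-01,  9.78675628e-01, -8.93143942e-04]), 'contact_force': array([-0.00724208,  0.06838929, -0.12047637]), 'moment': array([ 0.04942692,  0.0509296 , -0.01661115]), 'gripper_force': 0.0, 'width': 0.08512182059460043}
{'intrinsics': array([[551.83020867,   0.        , 318.65666637],
       [  0.        , 551.83020867, 231.49979792],
       [  0.        ,   0.        ,   1.        ]]), 'rvec': array([ 0.68758004,  2.90285597, -0.6258882 ]), 'tvec': array([ 0.46599533, -0.1870372 ,  1.82454389])}
{'intrinsics': array([[516.56914892,   0.        , 319.2838369 ],
       [  0.        , 516.56914892, 226.2301373 ],
       [  0.        ,   0.        ,   1.        ]]), 'rvec': array([ 2.15121448, -2.20656759,  0.12606396]), 'tvec': array([0.02063544, 0.56397291, 1.20975544])}
{'intrinsics': array([[339.5287614 ,   0.        , 314.0611934 ],
       [  0.        , 339.5287614 , 236.91372733],
       [  0.        ,   0.        ,   1.        ]]), 'hand_eye': array([[-1.19560256e-03, -9.48555316e-01, -3.16609195e-01,
         8.11751359e-02],
       [ 9.99999118e-01, -1.31739655e-03,  1.70626736e-04,
         7.42761794e-06],
       [-5.78948759e-04, -3.16608712e-01,  9.48556054e-01,
        -1.43258790e-01],
       [ 0.00000000e+00,  0.00000000e+00,  0.00000000e+00,
         1.00000000e+00]])}
```

View pics/scene0.png

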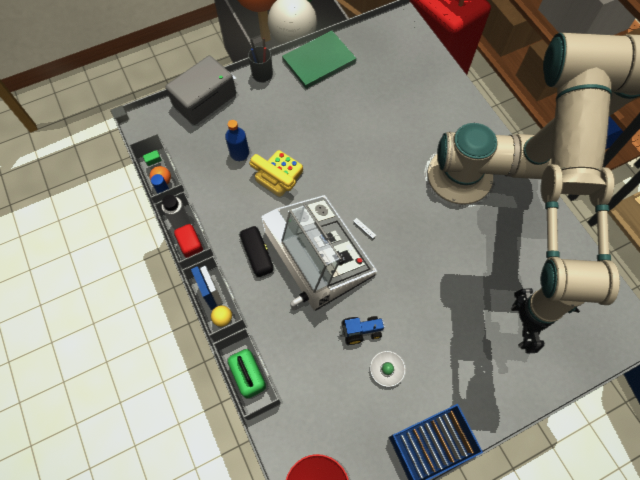

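View pics/top0.png

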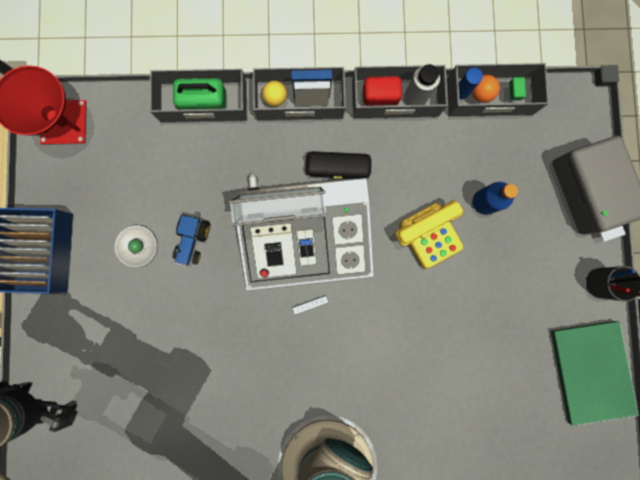

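The scene view shows the unit near (320,250) with its cover up. In the top view the red button is at (264,273), the front edge runs from about (247,290) to (373,275), the clip is at (310,305), the tractor at (188,240) and the glasses case at (338,164).

```bash
cat > h.py <<'E'
import numpy as np, cv2
from rig import vision
from scipy.spatial.transform import Rotation as R
def ray(n,px):
    p=vision.camera_params(n); K=p["intrinsics"]; Rm=cv2.Rodrigues(p["rvec"])[0]
    d=Rm.T@np.linalg.inv(K)@np.array([px[0],px[1],1.]); c=-Rm.T@p["tvec"]
    return c,d/np.linalg.norm(d)
def onz(n,px,z):
    c,d=ray(n,px); return c+d*(z-c[2])/d[2]
def tri(rays):
    A=sum(np.eye(3)-np.outer(d,d) for c,d in rays); b=sum((np.eye(3)-np.outer(d,d))@c for c,d in rays)
    return np.linalg.solve(A,b)
def blob(im,mask,box):
    x0,y0,x1,y1=box; m=np.zeros_like(mask); m[y0:y1,x0:x1]=mask[y0:y1,x0:x1]
    ys,xs=np.nonzero(m); return (xs.mean(),ys.mean(),len(xs))
def red(im):
    b,g,r=[im[...,i].astype(int) for i in range(3)]; return ((r>110)&(g<0.55*r)&(b<0.55*r)).astype(np.uint8)
def blue(im):
    b,g,r=[im[...,i].astype(int) for i in range(3)]; return ((b>70)&(r<0.55*b)).astype(np.uint8)
E
python3 - <<'E'
from h import *
T=cv2.imread("pics/top0.png");S=cv2.imread("pics/scene0.png")
bt=blob(T,red(T),(240,260,290,285)); bs=blob(S,red(S),(345,250,375,275)); print(bt,bs)
B=tri([ray("top",bt[:2]),ray("scene",bs[:2])]); print("button",B)
print("btn z=.1 top",onz("top",bt[:2],.06))
for n,p in [("FL",(247,290)),("FR",(373,275))]: print(n,onz("top",p,.035))
print("clip",onz("top",(310,305),.01),"tractor",onz("top",(190,240),.05),"case",onz("top",(338,164),.03),"phone",onz("top",(432,235),.05))
c1=cv2.resize(T[155:305,220:390],None,fx=4,fy=4,interpolation=cv2.INTER_CUBIC)
cv2.imwrite("pics/topc.png",c1[:600,:])
c2=cv2.resize(S[180:320,240:400],None,fx=4,fy=4,interpolation=cv2.INTER_CUBIC); cv2.imwrite("pics/scc.png",c2)
E
```

```text
(np.float64(264.0), np.float64(273.0), 37) (np.float64(359.0), np.float64(259.6666666666667), 18)
button [0.45588716 0.1365774  0.06727385]
btn z=.1 top [0.45584152 0.13731075 0.06      ]
FL [0.41740685 0.18001576 0.035     ]
FR [ 0.44470058 -0.11743806  0.035     ]
clip [0.37724853 0.03314906 0.01      ] tractor [0.53723114 0.30957477 0.05      ] case [ 0.71431992 -0.04292409  0.03      ] phone [ 0.53482036 -0.25828051  0.05      ]
```

View pics/topc.png

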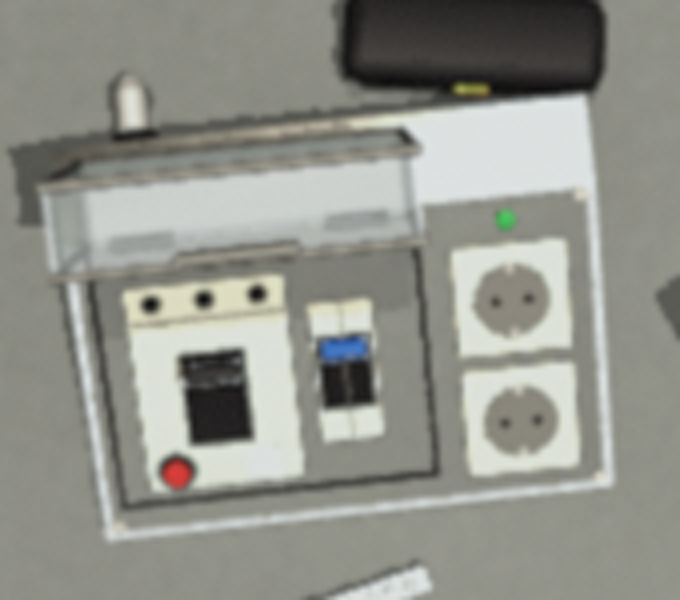

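View pics/scc.png

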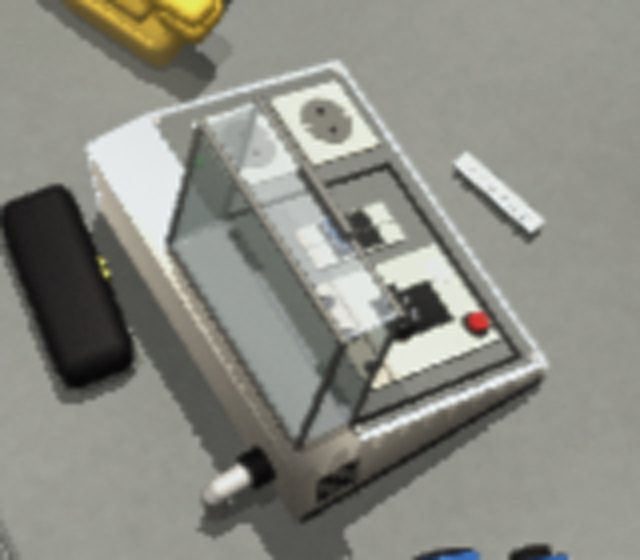

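The zoomed crops put the front corners at (247,290) and (373,276). The button is at (264,273). Both levers are up, and the cover stands nearly upright. The triangulated button position agrees with the corners, giving a unit yaw of about 0.087 rad. Next I'll set up a helper for the goals.

```bash
cat >> h.py <<'E'
from rig import readout
YAW=0.087; O=np.array([.5419,.0409,0]); a=np.radians(25)
RU=R.from_euler('z',YAW).as_matrix()
F=np.array([[np.cos(a),0,-np.sin(a)],[0,1,0],[np.sin(a),0,np.cos(a)]])
def loc(x,y,z): return O+RU@np.array([x,y,z])/1000
def face(u,v,w): return loc(*(np.array([-110,0,35])+F@np.array([u,v,w])))
def face_inv(p): return F.T@(RU.T@((p-O)*1000)-np.array([-110,0,35]))
def tool(tilt):
    t=np.radians(tilt); z=np.array([np.sin(t),0,-np.cos(t)]); y=np.array([0,1.,0]); return RU@np.c_[np.cross(y,z),y,z]
def cur():
    s=readout.get_state(); q=s["ee_rot"]; return s["position"],R.from_quat([q[1],q[2],q[3],q[0]]).as_matrix()
def go(p,tilt):
    c,Rc=cur(); Rt=tool(tilt); rv=R.from_matrix(Rc.T@Rt).as_rotvec(degrees=True)/6
    print("turn",rv.round(2),"then shift",(Rt.T@(p-c)*1000).round(1),"world",p.round(3))
E
python3 -c "
from h import *
go(face(42,75,140),25)"
```

```text
turn [-1.06 -4.08 -4.7 ] then shift [-102.2 -435.4  103.8] world [0.405 0.104 0.18 ]
```

```bash
python3 -m handwheel '[[[0,0,0],[-0.15,-0.58,-0.67],1],[[0,0,0],[-0.15,-0.58,-0.67],1],[[0,0,0],[-0.15,-0.58,-0.67],1],[[0,0,0],[-0.15,-0.58,-0.67],1],[[0,0,0],[-0.15,-0.58,-0.67],1],[[0,0,0],[-0.15,-0.58,-0.67],1],[[0,0,0],[-0.15,-0.58,-0.67],1],[[-11,-48,11],[0,0,0],1],[[-11,-48,11],[0,0,0],1],[[-11,-48,11],[0,0,0],1],[[-11,-48,11],[0,0,0],1],[[-11,-48,11],[0,0,0],1],[[-11,-48,11],[0,0,0],1],[[-11,-48,11],[0,0,0],1],[[-11,-48,11],[0,0,0],1],[[-11,-48,11],[0,0,0],1],[[0,0,0],[0,0,0],1]]' 40
python3 - <<'E'
from h import *
go(face(42,75,140),25)
p,Rc=cur(); im=vision.get_image("wrist"); cv2.imwrite("pics/w1.png",im)
cp=vision.camera_params("wrist"); H=cp["hand_eye"];K=cp["intrinsics"]
E
```

```text
clock: 2.22
position: [0.4002, 0.1027, 0.1823]
ee_rot: [0.215, -0.036, 0.976, 0.009]
contact_force: [-0.3, 1.1, 0.0]
width: 0.0001
gripper_force: 0.0
turn [-0.04 -0.02 -0.12] then shift [-3.1  1.1  4.3] world [0.405 0.104 0.18 ]
```

View pics/w1.png

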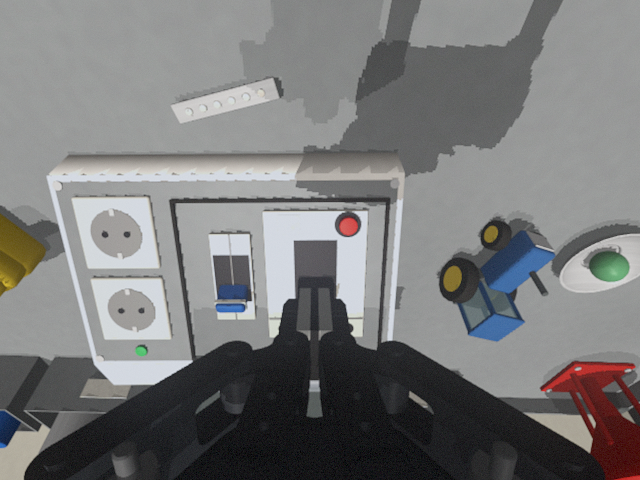

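The wrist view shows the button at (348,224), the face's front corners at about (55,180) and (402,178), the blue lever at (232,298), and the black lever behind the fingertips. I'll use this view to refine the pose.

```bash
python3 - <<'E'
from h import *
p,Rc=cur(); im=cv2.imread("pics/w1.png"); cp=vision.camera_params("wrist"); H=cp["hand_eye"];K=cp["intrinsics"]
def onface(px,w):
    d=Rc@H[:3,:3]@np.linalg.inv(K)@np.array([px[0],px[1],1.]); c=p+Rc@H[:3,3]
    n=face(0,0,1)-face(0,0,0); n/=np.linalg.norm(n); q=face(0,0,w); return c+d*(n@(q-c))/(n@d)
b=blob(im,red(im),(330,205,370,245)); print(b, face_inv(onface(b[:2],12)).round(1),"expect 42,103")
for px,w,t in [((402,178),0,"FL 0,150"),((55,180),0,"FR 0,-150"),((264,210),6,"case corner 29.5,30"),((368,210),6,"29.5,120"),((209,234),6,"49.5,-18"),((250,232),6,"49.5,18"),((73,197),0,"sock"),((150,197),0,"")]:
    print(t,face_inv(onface(px,w)).round(1))
go(face(38,108,30),25)
E
```

```text
(np.float64(348.07894736842104), np.float64(225.93233082706766), 266) [ 39.5 104.3  12. ] expect 42,103
FL 0,150 [  1.3 150.1  -0. ]
FR 0,-150 [   0.  -143.6    0. ]
case corner 29.5,30 [26.4 33.   6. ]
29.5,120 [ 27.3 121.6   6. ]
49.5,-18 [ 47.4 -16.2   6. ]
49.5,18 [45.9 19.7  6. ]
sock [  14.8 -131.7    0. ]
 [ 15.4 -65.4   0. ]
turn [-0.02 -0.03 -0.08] then shift [  0.2  32.  114.5] world [0.445 0.141 0.078]
```

```bash
sed -i 's/O=np.array(.*\]);/O=np.array([.5404,.0419,0]);/' h.py
python3 -m handwheel '[[[1,16,0],[0,0,-0.04],1],[[1,17,0],[0,0,-0.04],1],[[0,0,25],[0,0,0],1],[[0,0,25],[0,0,0],1],[[0,0,25],[0,0,0],1],[[0,0,25],[0,0,0],1],[[0,0,15],[0,0,0],1],[[0,0,5],[0,0,0],1],[[0,0,0],[0,0,0],1],[[0,0,0],[0,0,0],1]]'
python3 -c "
from h import *
print(face_inv(cur()[0]).round(1), readout.get_state()['contact_force'])
go(face(38,108,13),25)"
```

```text
clock: 3.52
position: [0.4448, 0.1453, 0.0735]
ee_rot: [0.216, -0.046, 0.975, 0.009]
contact_force: [0.2, -0.3, -0.2]
width: -0.0001
gripper_force: 0.0
[ 37.8 111.3  24.9] [ 0.17517919 -0.32922268 -0.2180906 ]
turn [ 0.01 -0.01  0.07] then shift [-0.2 -3.3 11.9] world [0.45  0.142 0.063]
```

```bash

python3 -m handwheel '[[[0,-3,5],[0,0,0.07],1],[[0,0,5],[0,0,0],1],[[0,0,2],[0,0,0],1],[[0,0,2],[0,0,0],1],[[0,0,1.5],[0,0,0],1],[[0,0,0],[0,0,0],1]]'
python3 -c "
from h import *
print(face_inv(cur()[0]).round(1), F.T@RU.T@readout.get_state()['contact_force'])"
```

```text
clock: 4.28
position: [0.4517, 0.1422, 0.0588]
ee_rot: [0.215, -0.042, 0.976, 0.01]
contact_force: [-0.1, -1.5, 1.8]
width: -0.0002
gripper_force: 0.7
[ 37.6 107.6   8.7] [ 0.59274965 -1.47324998  1.76092676]
```

```bash

python3 -m handwheel '[[[0,0,1.2],[0,0,0],1],[[0,0,0],[0,0,0],1]]'
python3 -m handwheel '[[[0,0,1.2],[0,0,0],1],[[0,0,0],[0,0,0],1]]'
python3 -c "
from h import *
cv2.imwrite('pics/s2.png',cv2.resize(vision.get_image('top')[220:300,220:330],None,fx=5,fy=5))
print(face_inv(cur()[0]).round(1), F.T@RU.T@readout.get_state()['contact_force'])"
```

```text
clock: 4.53
position: [0.4522, 0.1423, 0.0578]
ee_rot: [0.216, -0.042, 0.976, 0.01]
contact_force: [-0.9, -1.2, 2.6]
width: 0.0
gripper_force: 1.3
clock: 4.78
position: [0.4523, 0.1423, 0.0575]
ee_rot: [0.216, -0.042, 0.975, 0.01]
contact_force: [-6.9, -3.0, 15.6]
width: -0.0
gripper_force: 8.4
[ 37.6 107.6   7.3] [-1.17185924 -2.31667527 16.31881652]
```

Force has jumped to 16 N, so the button has bottomed out. I'll retreat and look.

```bash

python3 -m handwheel '[[[0,0,-12],[0,0,0],1],[[0,0,-25],[0,0,0],1],[[0,0,-25],[0,0,0],1],[[20,0,-20],[0,0,0],1],[[0,0,0],[0,0,0],1]]'
python3 -c "
from h import *
cv2.imwrite('pics/w2.png',vision.get_image('wrist')[100:400,150:550])
print(face_inv(cur()[0]).round(1))
go(face(44,70,60),25)"
```

```text
clock: 5.45
position: [0.3984, 0.1376, 0.1229]
ee_rot: [0.215, -0.042, 0.976, 0.01]
contact_force: [0.3, 0.5, 0.3]
width: 0.0002
gripper_force: 0.0
[ 17.5 107.8  88.9]
turn [ 0.01 -0.   -0.01] then shift [-26.5 -37.8  28.9] world [0.439 0.103 0.108]
```

View pics/w2.png

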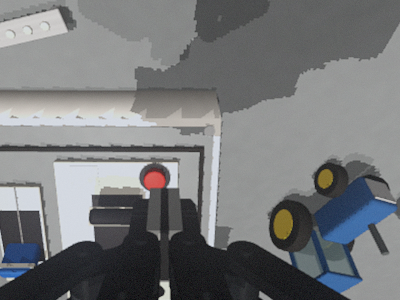

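The black lever has dropped: its striped paddle is at about (118,215), next to the button at (154,178), which is back out. I'll put the fingertips below it and lift.

```bash

python3 -m handwheel '[[[-20,-38,0],[0,0,0],1],[[0,0,25],[0,0,0],1],[[0,0,25],[0,0,0],1],[[0,0,15],[0,0,0],1],[[0,0,11],[0,0,0],1],[[0,0,0],[0,0,0],1]]'
python3 -c "
from h import *
print(face_inv(cur()[0]).round(1), F.T@RU.T@readout.get_state()['contact_force'])
go(face(80,70,12),25)"
```

```text
clock: 6.25
position: [0.4536, 0.1042, 0.061]
ee_rot: [0.214, -0.042, 0.976, 0.01]
contact_force: [-0.2, -0.0, 0.2]
width: 0.0
gripper_force: 0.0
[37.2 69.6 11.4] [-0.06371787 -0.02671355  0.28688608]
turn [ 0.01 -0.03 -0.01] then shift [-42.8   0.4  -0.6] world [0.492 0.108 0.08 ]
```

```bash

python3 -m handwheel '[[[-7,0,-1],[0,0,0],1],[[-7,0,0],[0,0,0],1],[[-7,0,0],[0,0,0],1],[[-6,0,0],[0,0,0],1],[[-6,0,0],[0,0,0],1],[[-6,0,0],[0,0,0],1],[[0,0,0],[0,0,0],1],[[0,0,0],[0,0,0],1]]'
python3 -c "
from h import *
print(face_inv(cur()[0]).round(1), F.T@RU.T@readout.get_state()['contact_force'])"
```

```text
clock: 7.25
position: [0.4885, 0.1072, 0.0795]
ee_rot: [0.216, -0.042, 0.976, 0.01]
contact_force: [0.2, 0.0, 0.1]
width: -0.0004
gripper_force: 0.0
[76.8 69.6 13.3] [ 0.23178427 -0.00646017  0.01489405]
```

```bash

python3 -m handwheel '[[[-3,0,0],[0,0,0],1],[[-2,0,0],[0,0,0],1],[[0,0,0],[0,0,0],1],[[0,0,0],[0,0,0],1]]'
python3 -m handwheel '[[[10,0,-5],[0,0,0],1],[[20,0,-20],[0,0,0],1],[[30,0,-35],[0,0,0],1],[[10,0,-35],[0,0,0],1],[[0,0,0],[0,0,0],1]]'
python3 - <<'E'
from h import *
im=vision.get_image('wrist'); t=vision.get_image('top')
cv2.imwrite('pics/w3.png',np.hstack([im[100:400,150:550],cv2.resize(t[215:290,225:325],(400,300))]))
print(face_inv(cur()[0]).round(1))
E
```

```text
clock: 7.75
position: [0.4926, 0.1076, 0.0814]
ee_rot: [0.215, -0.042, 0.976, 0.01]
contact_force: [0.3, 0.1, 0.5]
width: 0.0001
gripper_force: 0.0
clock: 8.38
position: [0.3885, 0.0986, 0.1396]
ee_rot: [0.217, -0.042, 0.975, 0.01]
contact_force: [-0.6, 0.3, 0.7]
width: -0.0
gripper_force: 0.0
[ 11.9  69.6 108.6]
```

View pics/w3.png

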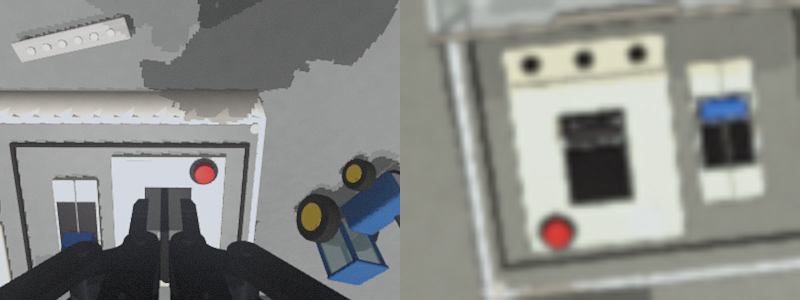

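The black lever is up again, matching the starting view, the button is out and the blue lever is untouched. Next I go up and over to behind the cover.

```bash

python3 -m handwheel '[[[0,0,-40],[0,0,0],1],[[0,0,-40],[0,0,0],1],[[0,0,-40],[0,0.85,0],1],[[0,0,-40],[0,0.85,0],1],[[0,0,-40],[0,0.85,0],1],[[0,0,-20],[0,0.85,0],1],[[0,0,-10],[0,0.8,0],1],[[0,0,0],[0,0,0],1]]'
python3 - <<'E'
from h import *
go(loc(128,45,345),0); go(loc(128,45,230),0)
E
```

```text
clock: 9.48
position: [0.3141, 0.0917, 0.352]
ee_rot: [-0.003, -0.043, 0.999, 0.0]
contact_force: [-0.3, 0.1, -0.1]
width: 0.0003
gripper_force: 0.0
turn [ 0.01 -0.06 -0.01] then shift [-349.1  -24.3    7. ] world [0.664 0.098 0.345]
turn [ 0.01 -0.06 -0.01] then shift [-349.1  -24.3  122. ] world [0.664 0.098 0.23 ]
```

```bash

python3 -m handwheel '[[[-50,-4,0],[0,-0.06,0],1],[[-50,-4,0],[0,0,0],1],[[-50,-4,0],[0,0,0],1],[[-50,-4,0],[0,0,0],1],[[-50,-4,0],[0,0,0],1],[[-50,-4,0],[0,0,0],1],[[-49,0,0],[0,0,0],1],[[0,0,0],[0,0,0],1]]'
python3 - <<'E'
from h import *
go(loc(128,45,230),0)
t=vision.get_image('top'); s=vision.get_image('scene')
cv2.imwrite('pics/c4.png',np.hstack([cv2.resize(t[130:300,210:390],(400,378)),cv2.resize(s[150:320,230:410],(400,378))]))
E
```

```text
clock: 10.48
position: [0.664, 0.0977, 0.3482]
ee_rot: [-0.002, -0.043, 0.999, 0.001]
contact_force: [-0.4, -0.3, -0.9]
width: 0.0002
gripper_force: 0.0
turn [ 0.01 -0.03 -0.01] then shift [-0.000e+00  1.000e-01  1.182e+02] world [0.664 0.098 0.23 ]
```

View pics/c4.png

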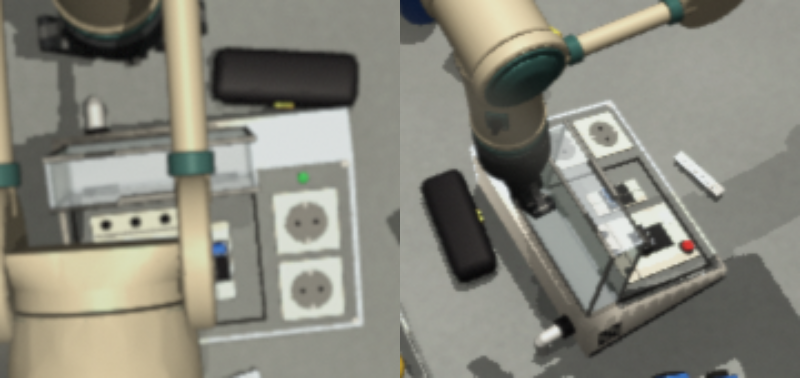

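The fingers are clear behind the cover, and nothing has been disturbed. I'll descend and make contact.

```bash

python3 -m handwheel '[[[0,0,30],[0,0,0],1],[[0,0,30],[0,0,0],1],[[0,0,30],[0,0,0],1],[[0,0,13],[0,0,0],1],[[0,0,0],[0,0,0],1]]'
python3 -m handwheel '[[[8,0,0],[0,0,0],1],[[8,0,0],[0,0,0],1],[[8,0,0],[0,0,0],1],[[0,0,0],[0,0,0],1]]'
python3 -m handwheel '[[[8,0,0],[0,0,0],1],[[8,0,0],[0,0,0],1],[[0,0,0],[0,0,0],1]]'
```

```text
clock: 11.2
position: [0.6603, 0.098, 0.2501]
ee_rot: [0.0, -0.043, 0.999, 0.001]
contact_force: [0.5, -0.0, 0.0]
width: -0.0003
gripper_force: 0.0
clock: 11.7
position: [0.6369, 0.0959, 0.2508]
ee_rot: [0.001, -0.043, 0.999, 0.001]
contact_force: [-0.2, -0.0, -0.6]
width: -0.0004
gripper_force: 0.0
clock: 12.08
position: [0.6209, 0.0945, 0.2502]
ee_rot: [0.0, -0.043, 0.999, 0.001]
contact_force: [-0.0, 0.9, -0.2]
width: 0.0003
gripper_force: 0.0
```

```bash
cat > path.py <<'E'
from h import *
def pose(th,r=140):
    e=np.radians(205)-th; n=e-np.pi/2; h=np.array([53.3,115.5])
    P=h+r*np.array([np.cos(e),np.sin(e)])+46*np.array([np.cos(n),np.sin(n)])
    tilt=max(0,np.degrees(n)-90); t=np.radians(tilt)
    xt=np.array([-np.cos(t),-np.sin(t)]); Q=P-11*xt
    return loc(Q[0],45,Q[1]),tilt
def rows(ths):
    p,Rc=cur(); tc=np.degrees(np.arcsin(np.clip((RU.T@Rc)[0,2],-1,1))); print("tilt",round(tc,1))
    for th in ths:
        q,t=pose(th); d=tool(tc).T@(q-p)*1000; print(round(th,2),d.round(1),"turn",round(-(t-tc)/6,2),q.round(3)); p,tc=q,t
E
python3 -c "
from path import *
rows([1.95,1.7]); rows(np.arange(1.7,-.05,-.1))"
```

```text
tilt 0.1
1.95 [-17.5  -0.4  -7.7] turn 0.01 [0.638 0.096 0.258]
1.7 [36.4 -0.  -5. ] turn 0.0 [0.602 0.092 0.263]
tilt 0.1
1.7 [ 18.9  -0.4 -12.7] turn 0.01 [0.602 0.092 0.263]
1.6 [14.7 -0.   0.6] turn 0.0 [0.587 0.091 0.262]
1.5 [14.6  0.   2.1] turn 0.0 [0.573 0.09  0.26 ]
1.4 [14.3  0.   3.5] turn 0.0 [0.559 0.089 0.257]
1.3 [13.9 -0.   4.9] turn 0.0 [0.545 0.087 0.252]
1.2 [13.3  0.   6.3] turn 0.0 [0.531 0.086 0.246]
1.1 [12.6 -0.   7.6] turn 0.0 [0.519 0.085 0.238]
1.0 [11.8 -0.   8.8] turn 0.0 [0.507 0.084 0.229]
0.9 [10.9  0.   9.9] turn 0.0 [0.496 0.083 0.219]
0.8 [ 9.8  0.  11. ] turn 0.0 [0.486 0.082 0.208]
0.7 [ 8.7 -0.  11.9] turn 0.0 [0.478 0.082 0.196]
0.6 [ 7.5  0.  12.7] turn 0.0 [0.47  0.081 0.184]
0.5 [ 6.2 -0.  13.4] turn 0.0 [0.464 0.08  0.17 ]
0.4 [ 4.8 -0.  13.5] turn -0.35 [0.459 0.08  0.157]
0.3 [ 3.9  0.  13.1] turn -0.95 [0.456 0.08  0.144]
0.2 [ 3.9  0.  13.1] turn -0.95 [0.454 0.08  0.13 ]
0.1 [ 3.9 -0.  13.1] turn -0.95 [0.453 0.079 0.116]
-0.0 [ 3.9  0.  13.1] turn -0.95 [0.454 0.08  0.103]
```

```bash

python3 -m handwheel '[[[9,0,-6],[0,0,0],1],[[10,0,-6],[0,0,0],1],[[15,0,1],[0,0,0],1],[[15,0,2],[0,0,0],1]]'
python3 -m handwheel '[[[14,0,4],[0,0,0],1],[[14,0,5],[0,0,0],1],[[13,0,6],[0,0,0],1],[[13,0,8],[0,0,0],1]]'
python3 -c "
from path import *
rows(np.arange(1,-.05,-.1))
s=vision.get_image('scene');cv2.imwrite('pics/c5.png',cv2.resize(s[150:320,230:410],(540,510)))"
```

```text
clock: 12.58
position: [0.5721, 0.0902, 0.2601]
ee_rot: [0.002, -0.043, 0.999, 0.001]
contact_force: [2.0, -0.2, 3.9]
width: -0.0002
gripper_force: 1.6
clock: 13.08
position: [0.5174, 0.0856, 0.2355]
ee_rot: [-0.0, -0.043, 0.999, 0.001]
contact_force: [-0.2, 1.2, 3.5]
width: -0.0001
gripper_force: 1.2
tilt 0.0
1.0 [10.3 -0.5  6.3] turn 0.0 [0.507 0.084 0.229]
0.9 [10.9  0.   9.9] turn 0.0 [0.496 0.083 0.219]
0.8 [ 9.8 -0.  11. ] turn 0.0 [0.486 0.082 0.208]
0.7 [ 8.7 -0.  11.9] turn 0.0 [0.478 0.082 0.196]
0.6 [ 7.5  0.  12.7] turn 0.0 [0.47  0.081 0.184]
0.5 [ 6.2  0.  13.4] turn 0.0 [0.464 0.08  0.17 ]
0.4 [ 4.8  0.  13.5] turn -0.35 [0.459 0.08  0.157]
0.3 [ 3.9  0.  13.1] turn -0.95 [0.456 0.08  0.144]
0.2 [ 3.9 -0.  13.1] turn -0.95 [0.454 0.08  0.13 ]
0.1 [ 3.9 -0.  13.1] turn -0.95 [0.453 0.079 0.116]
0.0 [ 3.9  0.  13.1] turn -0.95 [0.454 0.08  0.103]
```

View pics/c5.png

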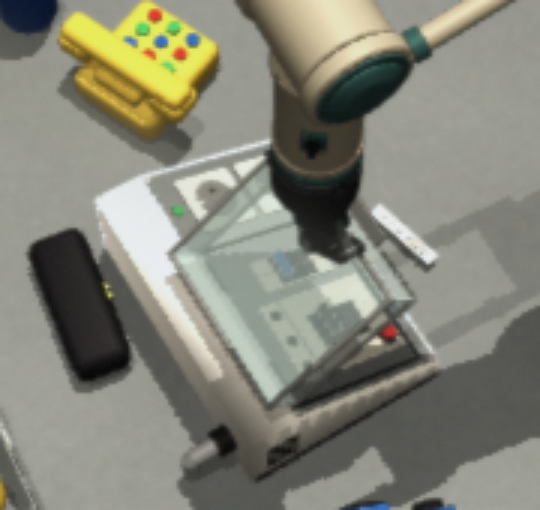

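The cover is about half shut, with the fingers on its outer side near the free edge at about (350,250). I'll continue along the arc.

```bash

python3 -m handwheel '[[[10,0,6],[0,0,0],1],[[11,0,10],[0,0,0],1],[[10,0,11],[0,0,0],1],[[9,0,12],[0,0,0],1],[[7,0,13],[0,0,0],1],[[6,0,13],[0,0,0],1],[[5,0,13],[0,-0.35,0],1],[[4,0,13],[0,-0.95,0],1],[[4,0,13],[0,-0.95,0],1],[[4,0,13],[0,-0.95,0],1]]'
python3 -c "
from path import *
rows([0,-.02]);print(face_inv(cur()[0]).round(1))"
```

```text
clock: 14.38
position: [0.455, 0.08, 0.1174]
ee_rot: [0.169, -0.043, 0.985, 0.008]
contact_force: [0.5, 0.6, 1.0]
width: -0.0003
gripper_force: 0.4
tilt 19.5
0 [ 6.1 -0.4 13.4] turn -0.91 [0.454 0.08  0.103]
-0.02 [0.9 0.  2.6] turn -0.19 [0.454 0.08  0.1  ]
[60.4 45.4 62.7]
```

```bash

python3 -m handwheel '[[[3,0,6],[0,-0.45,0],1],[[3,0,5],[0,-0.45,0],1],[[0,0,1],[0,0,0],1],[[0,0,0],[0,0,0],1]]'
python3 -m handwheel '[[[0,0,1.5],[0,0,0],1],[[0,0,0],[0,0,0],1]]'
python3 -c "
from path import *
print(face_inv(cur()[0]).round(1))"
```

```text
clock: 14.88
position: [0.4541, 0.08, 0.1045]
ee_rot: [0.214, -0.042, 0.976, 0.01]
contact_force: [0.2, 0.3, 0.5]
width: 0.0
gripper_force: 0.0
clock: 15.12
position: [0.455, 0.0801, 0.1041]
ee_rot: [0.214, -0.042, 0.976, 0.01]
contact_force: [-5.3, -2.2, 8.3]
width: -0.0001
gripper_force: 5.1
[54.8 45.4 50.7]
```

```bash

python3 -m handwheel '[[[0,0,1],[0,0,0],1],[[0,0,0],[0,0,0],1],[[0,0,0],[0,0,0],1]]'
python3 -m handwheel '[[[0,0,-10],[0,0,0],1],[[0,0,-30],[0,0,0],1],[[0,0,-50],[0,0,0],1],[[0,60,-50],[0,0,0],1],[[0,60,-50],[0,0,0],1],[[0,60,0],[0,0,0],1],[[0,60,0],[0,0,0],1],[[0,60,0],[0,0,0],1],[[0,0,0],[0,0,0],1]]'
python3 - <<'E'
from h import *
t=vision.get_image('top'); s=vision.get_image('scene')
cv2.imwrite('pics/c6.png',np.hstack([cv2.resize(t[130:300,210:390],(400,378)),cv2.resize(s[150:320,230:410],(400,378))]))
E
```

```text
clock: 15.5
position: [0.4551, 0.0801, 0.104]
ee_rot: [0.215, -0.043, 0.976, 0.01]
contact_force: [-12.6, -3.1, 20.9]
width: 0.0
gripper_force: 12.0
clock: 16.62
position: [0.3596, 0.3539, 0.2572]
ee_rot: [0.214, -0.045, 0.976, 0.011]
contact_force: [-0.3, -1.0, -0.2]
width: -0.0002
gripper_force: 0.0
```

View pics/c6.png

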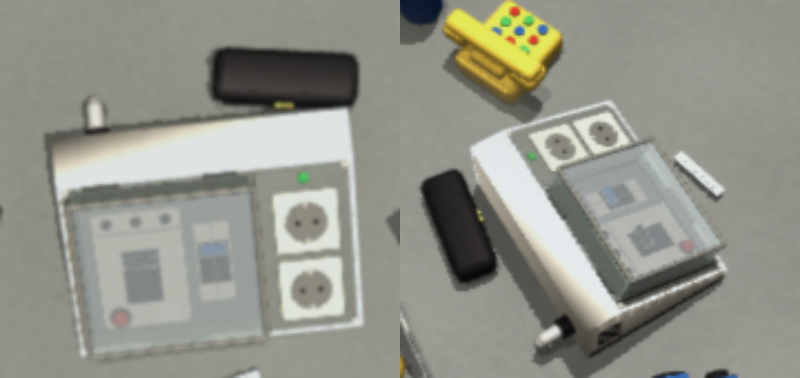

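The cover is fully shut over both breakers with both levers up, it met a hard stop at 21 N, and the robot is clear.

```bash
python3 -c "
from rig import manip
print(manip.sign_off())"
```

```text
the job is handed in; nothing more can be done
None
```

I completed the safety test and handed it in at about 17 s, with no verdict returned: the button was pressed, the black lever dropped and was lifted back up, the cover was shut gently, the blue lever stayed on, and in the last pictures nothing appeared shifted.

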